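Short spin: bayonet lid held half-turned on a mini centrifuge

TASK

Give the tubes in the mini centrifuge a short spin: pull the orange transport lock all the way out to its end stop, set the blue bayonet lid on the bowl with its lugs down in the two slots, then twist it clockwise against its return spring, about half-way, until its orange pointers stand in the green arcs, well before the lock clicks. Finish holding the lid there by its grip: it only spins while the lid is held, so do not let go and never twist on towards the red lock marks; leave the other things on the bench where they are.

Things in the scene. Friction and masses are not known exactly. Their poses are not given: they have to be found in the camera images.
- mini_centrifuge: White mini centrifuge, fixed to the bench; a tall incubator stands about 0.2 m to its right. Housing 181 mm (its x, from -117 to +64, round behind) by 128 mm (its y), deck 54 mm above the bench; origin on the bench under the axis of the round bowl, z up; transport lock on its -x side. The bowl wall, outer radius 58 mm, rises to a rim 78 mm above the bench.
- bowl_rim (a point): Point on the bowl's axis at rim height, 78 mm above the bench. Inside the wall lies an aluminium bayonet flange, 8 mm thick, top flush with the rim, bore radius 36.5 mm. Two slots for the lid's lugs cut it at the centrifuge's -x and +x sides. Below the flange lugs can turn only clockwise (seen from above).
- slot_front (a point): Middle of the front slot at rim height, 41 mm from the bowl's axis on the centrifuge's -x side; the back slot lies across the bowl. Both are 20 mm wide and open out to radius 45.5 mm. A black mark on the rim beside each shows its middle.
- green_mark (a point): Middle of the green short-spin arc of the front slot, on the rim 54 mm from the axis, 35 degrees clockwise (seen from above) from the slot's middle; the arc runs from 22 to 48 degrees. A red mark at 75 degrees is where the lock clicks. The back slot has the same marks.
- transport_lock (a joint): Travel of the transport lock in m: 0 to 0.005 locked, 0.024 at its free end stop. It slides along the centrifuge's -x, away from the bowl, against about 2 N of friction and stays where it is left. While locked, its orange tongue lies across the front slot under the flange and keeps the lid from going in.
- lock_grip (a point): Centre of the top of the lock's orange grip, 80 mm above the bench: an upright block on the deck, 14 mm along the slide, 24 mm along the centrifuge's y, 26 mm high. It is 77 mm from the bowl's axis when locked, 101 mm when free. Pinch it from above by its two sides that face the centrifuge's +y and -y.
- lid: Loose blue bayonet lid, about 140 g, standing on its spigot; origin at the centre of the spigot's underside. Spigot radius 34 mm (31.5 at its tapered foot), 18 mm deep; dark bevelled lugs at its lower edge at +x and -x, 14 mm wide, 8.5 mm high, out to radius 43 mm. Disc radius 50 mm, 18 to 26 mm up. It fits either way round; fully in, the disc rests on the flange, origin 60 mm above the bench.
- lid_grip (a point): Centre of the top of the lid's white bar grip, 56 mm above the lid's origin. The bar is 66 mm long along the lid's x, in line with the two lugs, 18 mm wide and 30 mm high above the disc; orange pointers on the disc's edge at both its ends.
- spin_ring (a joint): Angle (rad) of the sprung ring under the flange that the lugs push when the lid is twisted clockwise: 0 at rest, then the lid's twist from the slots' middle less about 0.07; end 1.25. The spring gives 0.1 N m at first, 0.2 N m half-way, and turns a released lid back. Extra resistance of the lock's plungers begins near 0.76; the lock clicks near 1.2.
- oil_bottle: Small brown bottle with black cap, 32 mm wide, 73 mm high; origin at the centre of its underside. Leave alone.
- sample_cup: Sample cup with red lid, 66 mm wide and high; origin at the centre of its underside. Leave alone.
- petri_dish: Closed petri dish, 70 mm wide, 15 mm high, lying flat; origin at the centre of its underside. Leave alone.

How it is judged:
By the outcome, as a careful person would: the job done as asked, in the order asked, and still so for the second after the job is handed in, while the arm keeps its last pose, push and grip.
It also fails if it takes over 58 s, if anything falls off the work surface, if the arm or the gripper's body presses on something with over 40 N, if the wrist force passes 120 N, or if a joint passes its speed limit or range.

ROBOT

A 6-joint arm with a two-finger parallel gripper is mounted at the origin on a cart in front of the work surface, level with it; the furniture and walls round the work are solid. World frame = base frame: x ahead of the robot, y to its left, z up, the work surface at z = 0. Lengths are in m, angles in rad, forces in N, time in s.
With the tool pointing down it reaches from about 0.3 to 0.775 m from the base axis. Payload 14.6 kg.
Tool frame: the origin (TCP) lies at the very end of the fingers, on their centre line; the grasp point (between the pads) lies 19 mm behind it; z points along the fingers, y is the line along which they close (so a half turn about z gives the same grasp; the last joint's range is limited). The gripper opens to 94 mm and grips with 3 to 60 N. Pads are 16 mm wide; open, the fingers measure 119 mm over their backs; the gripper's body (75 mm by 177 mm) begins 78 mm behind the grasp point.
Start: joints at [-1.264, 0.3, 1.521, -0, 1.321, -0.067], TCP at [0.201, -0.512, 0.205] pointing down, gripper open.
Joint ranges: [-3.03, 3.03], [-0.79, 2.21], [0.23, 2.52], [-1.04, 4.18], [0, 3.07], [-2.55, 2.55]. Speed limits (rad/s): [2.22, 2.22, 2.57, 3.14, 3.14, 3.14].

INTERFACE

Orientations are given as [roll, pitch, yaw] about the fixed x, y, z axes, in that order (R = Rz(yaw) Ry(pitch) Rx(roll)).
In Python, from station import ctrl, cams gives the robot as it stands. The module is installed in compiled form; this text tells all that it offers.
- The arm moves only by the tool arm_command, never from a script. Its argument "plan" is a list that holds one entry, the list of rows, each a list of 7 numbers: the shift along the tool's x, y, z in fractions of the full range, 1 being 750 mm, then the turn, a rotation vector about the tool's x, y, z in fractions of the full range, 1 being pi rad, then the closure, from -1 (fully open) to 1 (shut). A call has 1 to 12 rows; each row is the pose to reach, as a shift and turn from the pose commanded when the call began, along the tool's axes at that moment; what a row does not reach only later rows make up. A row lasts 1/10 s, in which the tool goes at most 50 mm and 8.59 degrees, less where a joint would pass 70% of its speed; a pose out of reach is approached as far as the arm can. Shift and turn numbers lie between -1 and 1, and a call with a number outside is refused. A call with a gripper value outside its range is refused whole. The fingers move at their own pace and stop on an object; "squeeze" is the grip in N (left out, the last holds). Time passes only in rows, so rows that repeat a pose let the fingers close. It gives the time, the measured TCP pose, the force, the opening and the grip force at its end, in the units of the state.
- ctrl.get_obs(): the state, without advancing time (a new reading comes with each control period).
- cams.camera(name): name is "scene" or "top"; returns (picture, depth): 480x640x3 uint8, blue, green, red; 480x640 float32, m along the optical axis (not along the pixel's ray), 0 where there is no reading.
- cams.camera_info(name): a dict with "fx", "fy", "cx", "cy" (pixels), "dist_coeffs" ([k1, k2, p1, p2, k3] as OpenCV has them; the pictures are not rectified), "world_to_cam" (4x4, takes a point from world to camera coordinates). Camera axes: x right, y down, z forward; pixel columns grow to the right and rows downward; lengths in m; the calibration is good to about 2 mm. A picture is of the moment at which its call begins. camera_info takes no time and is no camera call.
- ctrl.hand_in(): hands the job in; it is judged then, once.
The state is a dict: "time_s": time; "qpos": joint angles; "joint_vel": joint speeds; "tau": joint torques, N m; "ee_pos": TCP position; "eef_rot": TCP orientation; "force": force on the tool from outside, world axes, zero at the start; "moment": the same for the moment, N m; "grip_width": finger opening in m; "grip_force": force on a finger pad.
Only numpy, scipy, OpenCV 4.12 (cv2) and the standard library are available. Lean on these libraries where they do the work, as an engineer would, in place of code of your own. Each camera call takes 0.05 s, during which the arm holds its last target. There are 200 camera calls.

## Working session

There is one attempt and no reset: what is moved stays moved. The work goes in short steps, Python scripts to look and compute and a tool call to move; the robot and the scene stay as the last step left them, time stands still between calls to the robot, and variables do not carry over. Pictures are saved under pics/ and viewed, at most 10 in all, crops included, and the job is handed in when it is done.

Besides the shell and the picture viewer there is one more tool, called after "Call:" in YAML: its name, and indented under it one key for each argument. arm_command: Moves the arm, as the interface text tells. Its arguments: {"type":"object","properties":{"plan":{"type":"array"},"squeeze":{"type":"number"}},"required":["plan"]}

```bash
mkdir -p pics; python3 - <<'E'
from station import ctrl,cams
import cv2,numpy as np
for n in("top","scene"):
    p,d=cams.camera(n);cv2.imwrite(f"pics/{n}0.png",p);np.save(f"{n}_d0.npy",d)
    i=cams.camera_info(n);print(n,i)
print(ctrl.get_obs())
E
```

```text
top {'fx': 611.7241457006623, 'fy': 611.7241457006623, 'cx': 313.90361823239726, 'cy': 226.9469702260197, 'dist_coeffs': array([-0.18185951,  0.        ,  0.        ,  0.        ,  0.        ]), 'world_to_cam': array([[-0.00640585, -0.99969103,  0.02401703,  0.18819444],
       [-0.99647496,  0.00437256, -0.08377666,  0.56435821],
       [ 0.08364576, -0.02446903, -0.99619509,  0.97369896],
       [ 0.        ,  0.        ,  0.        ,  1.        ]])}
scene {'fx': 543.0897856003462, 'fy': 543.0897856003462, 'cx': 312.98755061374237, 'cy': 243.56543882936464, 'dist_coeffs': array([-0.13378075,  0.        ,  0.        ,  0.        ,  0.        ]), 'world_to_cam': array([[-0.57584751,  0.81754203, -0.00496853,  0.1646923 ],
       [ 0.68017312,  0.47570013, -0.55774001, -0.42571269],
       [-0.45361237, -0.32455265, -0.83000084,  1.24192051],
       [ 0.        ,  0.        ,  0.        ,  1.        ]])}
{'time_s': 0.1, 'qpos': array([-1.26357545e+00,  3.00385140e-01,  1.52147406e+00, -5.19505326e-06,
        1.32071777e+00, -6.66174746e-02]), 'joint_vel': array([-0.00218142, -0.00070542, -0.00040894,  0.00161092,  0.00165473,
       -0.00103768]), 'tau': array([-8.51491762e-06, -5.32648087e+01, -3.53284621e+01,  7.09433248e-02,
        2.34568800e-02, -5.48014020e-05]), 'ee_pos': array([ 0.20077512, -0.51180619,  0.20497876]), 'eef_rot': array([-3.14061019e+00, -6.05029743e-05,  3.73839614e-01]), 'force': array([1.1836635 , 0.12176039, 0.8299634 ]), 'moment': array([-0.02938483, -0.02581559, -0.01469755]), 'grip_force': 0.0, 'grip_width': 0.09394803740990018}
```

View pics/top0.png

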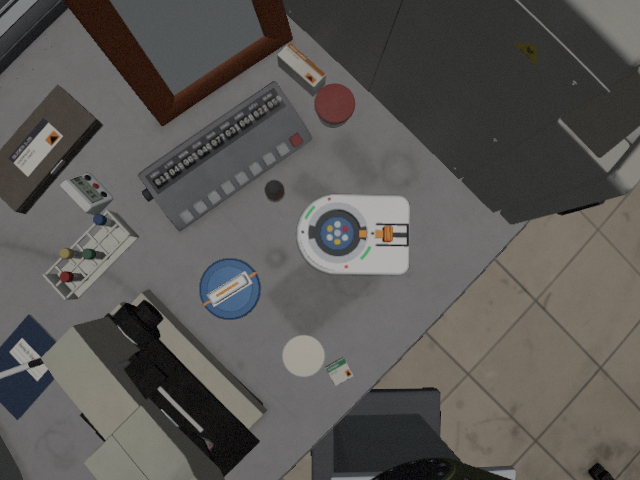

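View pics/scene0.png

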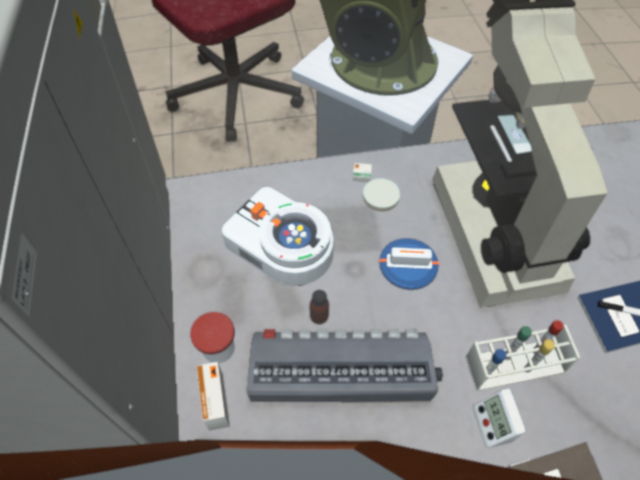

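The top view shows the centrifuge at about (340,234), with its lock to the image right at (388,234). The lid is at (230,289), with its bar sloping between pointers at (205,302) and (256,274). The scene view agrees: centrifuge at (290,235), lid at (410,262).

```bash
cat > h.py <<'E'
from station import ctrl,cams
import cv2,numpy as np
def ray(n,uv,z):
    i=cams.camera_info(n);K=np.array([[i["fx"],0,i["cx"]],[0,i["fy"],i["cy"]],[0,0,1]])
    q=cv2.undistortPoints(np.float64(uv).reshape(-1,1,2),K,i["dist_coeffs"])[:,0]
    T=i["world_to_cam"];R,t=T[:3,:3],T[:3,3];c=-R.T@t
    d=np.c_[q,np.ones(len(q))]@R
    return c+d*((z-c[2])/d[:,2])[:,None]
def blobs(hsv,lo,hi,roi,mn=4):
    x0,y0,x1,y1=roi;m=cv2.inRange(hsv,np.array(lo),np.array(hi));k=np.zeros_like(m);k[y0:y1,x0:x1]=m[y0:y1,x0:x1]
    n,l,s,c=cv2.connectedComponentsWithStats(k)
    return [(s[j],c[j]) for j in range(1,n) if s[j,4]>=mn],l
E
python3 - <<'E'
from h import *
np.set_printoptions(precision=4,suppress=True)
R={"top":((290,185,420,285),(190,250,270,330)),"scene":((215,180,340,290),(370,230,445,295))}
for n in R:
    hsv=cv2.cvtColor(cv2.imread(f"pics/{n}0.png"),cv2.COLOR_BGR2HSV)
    for nm,lo,hi,z,r in (("green",(45,90,80),(85,255,255),.078,0),("red",(170,90,80),(180,255,255),.078,0),("red0",(0,90,80),(5,255,255),.078,0),("orange",(6,120,120),(20,255,255),.08,0),("black",(0,0,0),(180,255,60),.078,0),
      ("blue",(95,100,60),(125,255,255),.026,1),("lidorange",(3,80,100),(22,255,255),.026,1),("white",(0,0,170),(180,60,255),.056,1)):
        b,l=blobs(hsv,lo,hi,R[n][r])
        for s,c in b: print(n,nm,s,c.round(1),ray(n,[c],z)[0])
    p=cv2.imread(f"pics/{n}0.png");a=R[n];x0,y0,x1,y1=a[0];A=cv2.resize(p[y0:y1,x0:x1],(400,400*(y1-y0)//(x1-x0)),interpolation=cv2.INTER_CUBIC)
    x0,y0,x1,y1=a[1];B=cv2.resize(p[y0:y1,x0:x1],(300,300));H=np.zeros((360,700,3),np.uint8);H[:A.shape[0],:400]=A[:360];H[:300,400:]=B;cv2.imwrite(f"pics/c_{n}.png",H)
E
```

```text
top green [305 206  10  13  28] [309.4 211.6] [0.5844 0.1933 0.078 ]
top green [361 247  10  12  31] [365.5 252.5] [0.521  0.1075 0.078 ]
top red [342 226   6   6  27] [344.7 228.4] [0.5581 0.1392 0.078 ]
top red0 [328 198   2   2   4] [328.5 198.5] [0.6045 0.1637 0.078 ]
top red0 [345 265   3   3   6] [345.8 266.2] [0.5002 0.1381 0.078 ]
top orange [384 226   9  15 126] [388.  233.3] [0.5502 0.0727 0.08  ]
top orange [359 230   7   8  55] [362.1 233.4] [0.5501 0.1128 0.08  ]
top orange [376 230   7   8  47] [379.2 233.7] [0.5496 0.0863 0.08  ]
top black [337 210  24  19  52] [350.  216.9] [0.5759 0.1308 0.078 ]
top black [377 224  32  22  95] [399.  233.3] [0.5502 0.0552 0.078 ]
top black [378 245  11   1  11] [383. 245.] [0.5323 0.0804 0.078 ]
top blue [ 200  259   54   43 1024] [221.1 274.4] [0.4889 0.3354 0.026 ]
top blue [ 205  275   55   44 1056] [237.9 302.4] [0.4438 0.3082 0.026 ]
top lidorange [249 272   8   5  20] [252.6 273.9] [0.4896 0.2844 0.026 ]
top lidorange [216 282  23  15  54] [226.9 288.9] [0.4656 0.3259 0.026 ]
top lidorange [203 300   7   6  21] [206.  302.9] [0
[... 602 characters left out ...]
  16 161] [258.  210.7] [0.5559 0.0793 0.08  ]
scene orange [273 219   8   7  38] [276.4 221.7] [0.5565 0.1181 0.08  ]
scene blue [381 239  48  19 321] [403.  245.2] [0.4427 0.2983 0.026 ]
scene blue [432 252   5   8  22] [433.8 256.7] [0.4329 0.3528 0.026 ]
scene blue [381 263  57  26 915] [408.9 275.9] [0.4899 0.3367 0.026 ]
scene lidorange [401 251  23   2  33] [413.4 251.4] [0.4435 0.3191 0.026 ]
scene lidorange [379 259   8   3  22] [382.5 260. ] [0.4884 0.2849 0.026 ]
scene lidorange [432 262   7   3  15] [435.2 262.6] [0.442  0.3603 0.026 ]
scene white [ 370  230   75   65 2011] [409.  262.7] [0.4863 0.3298 0.056 ]
scene white [386 247  47  22 564] [409.4 257. ] [0.4764 0.325  0.056 ]
```

View pics/c_top.png

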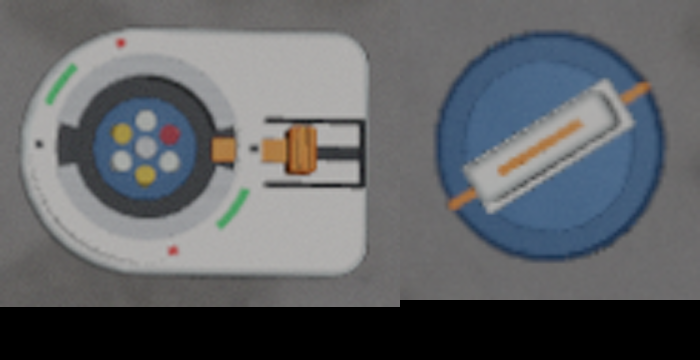

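```bash
cat >> h.py <<'E'
def rel(x,y,z,yaw_deg):
    "shift mm and turn about tool z from the pose now, tool kept pointing down"
    from scipy.spatial.transform import Rotation as Ro
    o=ctrl.get_obs();R=Ro.from_euler("xyz",o["eef_rot"]);T=Ro.from_euler("xyz",[np.pi,0,np.radians(yaw_deg)])
    return (R.inv().apply(np.array([x,y,z])-o["ee_pos"])*1000).round(1),(R.inv()*T).as_rotvec().round(4)
E
python3 - <<'E'
from h import *
np.set_printoptions(precision=3,suppress=True)
P=[]
for n in("top","scene"):
    d=np.load(f"{n}_d0.npy");i=cams.camera_info(n);T=i["world_to_cam"]
    v,u=np.mgrid[0:480:3,0:640:3];u=u.ravel();v=v.ravel();z=d[v,u];k=z>0
    K=np.array([[i["fx"],0,i["cx"]],[0,i["fy"],i["cy"]],[0,0,1]])
    q=cv2.undistortPoints(np.float64(np.c_[u,v][k]).reshape(-1,1,2),K,i["dist_coeffs"])[:,0]
    P.append((np.c_[q,np.ones(len(q))]*z[k][:,None]-T[:3,3])@T[:3,:3])
P=np.vstack(P)
Q=P[(P[:,2]>.12)&(P[:,0]>.0)]
# occupancy grid, max height
for x in np.arange(.85,.1,-.05):
    r=[]
    for y in np.arange(.55,-.6,-.05):
        s=Q[(abs(Q[:,0]-x)<.025)&(abs(Q[:,1]-y)<.025)]; r.append("%4.2f"%s[:,2].max() if len(s) else " .  ")
    print("%.2f"%x," ".join(r))
s=np.radians(88.5);print(rel(.5502,.0727,.16,88.5),rel(.5502,.0727,.06,88.5))
E
```

```text
0.85  .   0.60 0.46 0.35 0.24 0.14  .   0.56 0.58 0.58  .    .    .    .    .    .    .    .    .    .    .    .    .  
0.80  .   0.34 0.33 0.20  .    .    .    .   0.58 0.59 0.59  .    .    .    .    .    .    .    .    .    .    .    .  
0.75  .    .   0.16  .    .    .    .    .    .   0.57 0.58 0.52  .    .    .    .    .    .    .    .    .    .    .  
0.70  .    .    .    .    .    .    .    .    .    .   0.54 0.59 0.59  .    .    .    .    .    .    .    .    .    .  
0.65  .    .    .    .    .    .    .    .    .    .    .   0.57 0.59 0.55 0.42  .    .    .    .    .    .    .    .  
0.60  .    .    .    .    .    .    .    .    .    .    .    .   0.34 0.54 0.42  .    .    .    .    .    .    .    .  
0.55  .    .    .    .    .    .    .    .    .    .    .    .    .    .   0.41  .    .    .    .    .    .    .    .  
0.50  .    .    .    .    .    .    .    .    .    .    .    .    .    .    .    .    .    .    .    .    .    .    .  
0.45  .   0.23 0.15 0.13  .    .    .    .    .    .    .    .    .    .    .    .    .    .    .    .    .    .    .  
0.40 0.28 0.29 0.29 0.20  .    .    .    .    .    .    .    .    .    .    .    .    .    .    .    .    .    .    .  
0.35 0.15 0.29 0.30 0.35 0.36  .    .    .    .    .    .    .    .    .    .    .    .    .    .    .    .    .    .  
0.30 0.13 0.20 0.36 0.36 0.39 0.39  .    .    .    .    .    .    .    .    .    .    .    .    .    .    .    .    .  
0.25  .   0.19 0.36 0.39 0.40 0.40 0.20  .    .    .   0.28 0.32 0.32  .    .    .    .    .    .    .    .    .    .  
0.20  .    .    .   0.40 0.40 0.20  .    .   0.27 0.30 0.29 0.16  .    .    .    .    .    .    .    .    .    .    .  
0.15  .    .    .    .    .    .    .    .   0.25 0.28  .    .    .    .    .    .    .    .    .    .    .    .    .  
(array([ 538.7, -416.5,   45.4]), array([-0.001, -0.001, -1.171])) (array([ 538.7, -416.4,  145.4]), array([-0.001, -0.001, -1.171]))
```

```bash
python3 - <<'E'
from h import *
np.set_printoptions(precision=3,suppress=True)
P=[]
for n in("top","scene"):
    d=np.load(f"{n}_d0.npy");i=cams.camera_info(n);T=i["world_to_cam"]
    v,u=np.mgrid[0:480,0:640];u=u.ravel();v=v.ravel();z=d[v,u];k=z>0
    K=np.array([[i["fx"],0,i["cx"]],[0,i["fy"],i["cy"]],[0,0,1]])
    q=cv2.undistortPoints(np.float64(np.c_[u,v][k]).reshape(-1,1,2),K,i["dist_coeffs"])[:,0]
    P.append((np.c_[q,np.ones(len(q))]*z[k][:,None]-T[:3,3])@T[:3,:3])
P=np.vstack(P)
for nm,c,ya in(("lid",(.4658,.3223),121.7),("lock",(.55,.073),88.5),("bowl",(.552,.151),88.5),("bowltw",(.552,.151),53.5)):
    a=np.radians(ya);ex=np.array([np.cos(a),np.sin(a)]);ey=np.array([np.sin(a),-np.cos(a)])
    for zl,zh in((.11,.2),(.2,.3),(.3,.7)):
        Q=P[(P[:,2]>zl)&(P[:,2]<zh)&(abs(P[:,0]-.5)<.3)&(abs(P[:,1]-.2)<.4)];X=Q[:,:2]-c;A=np.maximum(abs(X@ex)-.0375,0);B=np.maximum(abs(X@ey)-.0885,0);D=np.hypot(A,B)
        if len(D):j=D.argmin();print(nm,zl,D[j],Q[j],"tool x,y",X[j]@ex,X[j]@ey)
    if nm=="lock":
        Q=P[(P[:,2]>.1)&(P[:,1]<-.02)&(P[:,1]>-.4)&(P[:,0]>.3)&(P[:,0]<.9)]
        for k in np.argsort(Q[:,0])[:300:100]:print("front",Q[k])
E
```

```text
lid 0.11 0.04389986446809479 [0.338 0.337 0.198] tool x,y 0.07953521965989181 -0.10115853105465782
lid 0.2 0.0562791915952856 [0.32  0.333 0.2  ] tool x,y 0.0853200528308584 -0.11817473595287371
lid 0.3 0.07093691555268124 [0.318 0.355 0.347] tool x,y 0.10568022596589756 -0.10808322688852316
lock 0.11 0.06608673593069055 [ 0.691 -0.005  0.132] tool x,y -0.07463536023339176 0.14316645851259302
lock 0.2 0.06608485438551695 [ 0.685 -0.013  0.285] tool x,y -0.08220346419210042 0.1371704044402815
lock 0.3 0.061206477132367966 [ 0.682 -0.009  0.539] tool x,y -0.07881365331767505 0.13365988144915836
front [ 0.566 -0.138  0.105]
front [ 0.567 -0.14   0.303]
front [ 0.568 -0.137  0.406]
bowl 0.11 0.11953371032778119 [0.726 0.028 0.116] tool x,y -0.11804706773894683 0.1768203135376195
bowl 0.2 0.1192476020525275 [0.726 0.029 0.241] tool x,y -0.1169116849281475 0.17745940024612683
bowl 0.3 0.1145337244480742 [0.715 0.025 0.537] tool x,y -0.12134835613990301 0.16652196619275483
bowltw 0.11 0.11649838803958357 [ 0.691 -0.005  0.132] tool x,y -0.04291128153442082 0.2048726447580213
bowltw 0.2 0.11673636040924647 [ 0.689 -0.009  0.281] tool x,y -0.04729761230745236 0.2048244799458409
bowltw 0.3 0.11179626700453467 [ 0.677 -0.014  0.533] tool x,y -0.058456259118932 0.19831457334930275
```

The manual's scale: shifts go in shares of 750 mm and turns go in shares of pi rad. Converting my numbers, 450 mm / 750 = 0.6, 410 mm / 750 = 0.5467, -1.171 rad / 3.1416 = -0.3727.

Call:
arm_command:
  plan:
    - [[0.0533,-0.0493,0.0067,0,0,-0.0318,-0.5],[0.1067,-0.0987,0.0133,0,0,-0.0637,-0.3],[0.16,-0.1467,0.02,0,0,-0.0955,0],[0.2133,-0.196,0.0267,0,0,-0.1273,0],[0.2667,-0.2453,0.0333,0,0,-0.1592,0],[0.32,-0.2933,0.0333,0,0,-0.191,0],[0.3733,-0.3427,0.0333,0,0,-0.2228,0],[0.4267,-0.392,0.0333,0,0,-0.2546,0],[0.448,-0.412,0.0333,0,0,-0.2865,0],[0.4933,-0.4333,0.0333,0,0,-0.3183,0],[0.5467,-0.46,0.0333,0,0,-0.3501,0],[0.6,-0.4933,0.0333,0,0,-0.3727,0]]

```text
time_s: 1.3
ee_pos: [0.4856, -0.0016, 0.1803]
eef_rot: [-3.142, 0.0, 1.549]
force: [0.5, -2.0, 0.4]
grip_width: 0.0471
grip_force: 0.0
```

```bash
python3 -c "
from h import *
print(rel(.5502,.0727,.1,88.5),rel(.5502,.0727,.06,88.5))"
```

```text
(array([75.7, 63. , 80.3]), array([-0.    ,  0.0001,  0.0042])) (array([ 75.7,  63. , 120.3]), array([-0.    ,  0.0001,  0.0042]))
```

Scaled: 80 mm / 750 = 0.1067, 76 mm / 750 = 0.1013, 0.004 rad / 3.1416 = 0.0013.

Call:
arm_command:
  plan:
    - [[0.04,0.0333,0.0133,0,0,0.0013,0],[0.08,0.0667,0.04,0,0,0.0013,0],[0.1013,0.084,0.08,0,0,0.0013,0],[0.1013,0.084,0.1067,0,0,0.0013,0],[0.1013,0.084,0.1067,0,0,0.0013,0],[0.1013,0.084,0.1067,0,0,0.0013,0]]

```text
time_s: 1.9
ee_pos: [0.5496, 0.0709, 0.1009]
eef_rot: [-3.141, 0.0, 1.541]
force: [0.2, 0.4, 0.7]
grip_width: 0.047
grip_force: 0.0
```

```bash
python3 -c "
from h import *
print(rel(.5502,.0727,.06,88.5))"
```

```text
(array([ 1.8,  0.6, 40.9]), array([-0.0003,  0.0001, -0.004 ]))
```

Scaled: 41 mm / 750 = 0.0547, 20 mm / 750 = 0.0267, -0.003 rad / 3.1416 = -0.001.

Call:
arm_command:
  plan:
    - [[0.0027,0.0007,0.0267,0,0,-0.001,0],[0.0027,0.0007,0.0547,0,0,-0.001,0],[0.0027,0.0007,0.0547,0,0,-0.001,0],[0.0027,0.0007,0.0547,0,0,-0.001,1],[0.0027,0.0007,0.0547,0,0,-0.001,1],[0.0027,0.0007,0.0547,0,0,-0.001,1],[0.0027,0.0007,0.0547,0,0,-0.001,1],[0.0027,0.0007,0.0547,0,0,-0.001,1],[0.0027,0.0007,0.0547,0,0,-0.001,1]]
  squeeze: 20

```text
time_s: 2.8
ee_pos: [0.5507, 0.073, 0.0605]
eef_rot: [3.14, 0.0, 1.544]
force: [-1.4, -1.1, 7.7]
grip_width: 0.024
grip_force: 20.0
```

Scaled: -24 mm / 750 = -0.032, -23 mm / 750 = -0.0307.

Call:
arm_command:
  plan:
    - [[-0.004,0,0,0,0,0,1],[-0.008,0,0,0,0,0,1],[-0.0133,0,0,0,0,0,1],[-0.0187,0,0,0,0,0,1],[-0.024,0,0,0,0,0,1],[-0.028,0,0,0,0,0,1],[-0.0307,0,0,0,0,0,1],[-0.032,0,0,0,0,0,1],[-0.032,0,0,0,0,0,1],[-0.032,0,0,0,0,0,1]]

```text
time_s: 3.8
ee_pos: [0.5501, 0.0502, 0.0605]
eef_rot: [3.14, -0.002, 1.544]
force: [0.4, 8.0, 5.7]
grip_width: 0.0237
grip_force: 20.0
```

Scaled: -2 mm / 750 = -0.0027, -1 mm / 750 = -0.0013.

Call:
arm_command:
  plan:
    - [[-0.0013,0,0,0,0,0,1],[-0.0027,0,0,0,0,0,1],[-0.0027,0,0,0,0,0,1],[-0.0027,0,0,0,0,0,1]]

```text
time_s: 4.2
ee_pos: [0.5501, 0.05, 0.0603]
eef_rot: [3.14, -0.004, 1.544]
force: [1.4, 21.8, 5.0]
grip_width: 0.0239
grip_force: 20.0
```

Scaled: -120 mm / 750 = -0.16, -90 mm / 750 = -0.12.

Call:
arm_command:
  plan:
    - [[0.002,0,0,0,0,0,0],[0.002,0,0,0,0,0,0],[0.002,0,0,0,0,0,0],[0.002,0,0,0,0,0,0],[0.002,0,-0.0533,0,0,0,0],[0.002,0,-0.12,0,0,0,0],[0.002,0,-0.16,0,0,0,0],[0.002,0,-0.16,0,0,0,0]]

```text
time_s: 5.0
ee_pos: [0.5511, 0.0484, 0.184]
eef_rot: [3.134, -0.0, 1.544]
force: [-0.3, -0.3, -1.0]
grip_width: 0.0469
grip_force: 0.0
```

```bash
python3 - <<'E'
from h import *
p,d=cams.camera("top");cv2.imwrite("pics/t1.png",p)
hsv=cv2.cvtColor(p,cv2.COLOR_BGR2HSV)
for s,c in blobs(hsv,(6,120,120),(20,255,255),(290,185,440,285))[0]:print(s,c,ray("top",[c],.08))
p,d=cams.camera("scene");cv2.imwrite("pics/s1.png",p)
hsv=cv2.cvtColor(p,cv2.COLOR_BGR2HSV)
for s,c in blobs(hsv,(6,120,120),(20,255,255),(215,180,340,290))[0]:print(s,c,ray("scene",[c],.08))
cv2.imwrite("pics/s1c.png",cv2.resize(p[150:310,200:460],None,fx=2.5,fy=2.5))
print(ctrl.get_obs()["force"],rel(.4658,.3223,.12,121.7))
E
```

```text
[399 226   8  16 108] [402.60185185 233.63888889] [[0.54950229 0.04996648 0.08      ]]
[376 230  22   8 150] [386.95333333 233.82666667] [[0.54933891 0.07429588 0.08      ]]
[241 196  25  22 249] [251.14056225 206.70682731] [[0.55600425 0.06468136 0.08      ]]
[-0.12353155  0.00733257 -0.95499477] (array([271.5, -91.1,  59.3]), array([ 4.000e-04,  2.000e-04, -5.805e-01]))
```

View pics/s1c.png

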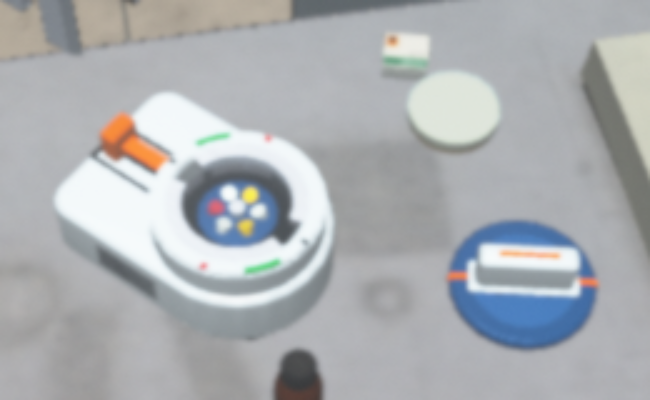

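The orange lock now sits at crop (120,135), about 101 mm from the bowl axis, so it is free. The front slot at (190,172) is clear. Now the lid.

Scaled: 271.5 mm / 750 = 0.362, 255 mm / 750 = 0.34, -0.58 rad / 3.1416 = -0.1846.

Call:
arm_command:
  plan:
    - [[0.04,-0.0133,0,0,0,-0.0191,0],[0.0867,-0.0267,0,0,0,-0.0446,0],[0.14,-0.0467,0.0067,0,0,-0.07,0],[0.1933,-0.064,0.0133,0,0,-0.0955,0],[0.2467,-0.0827,0.0267,0,0,-0.1273,0],[0.3,-0.1,0.0467,0,0,-0.1592,0],[0.34,-0.1147,0.0667,0,0,-0.1751,0],[0.362,-0.1213,0.0787,0,0,-0.1846,0],[0.362,-0.1213,0.0787,0,0,-0.1846,0],[0.362,-0.1213,0.0787,0,0,-0.1846,0]]

```text
time_s: 6.1
ee_pos: [0.4661, 0.3216, 0.12]
eef_rot: [-3.14, 0.0, 2.123]
force: [0.1, 0.5, 0.6]
grip_width: 0.047
grip_force: 0.0
```

```bash
python3 -c "
from h import *
print(rel(.4658,.3223,.031,121.7))"
```

```text
(array([ 0.7,  0.2, 89. ]), array([-0.0011,  0.0002, -0.0014]))
```

Scaled: 89 mm / 750 = 0.1187, 80 mm / 750 = 0.1067.

Call:
arm_command:
  plan:
    - [[0.0009,0.0003,0.04,0,0,0,0],[0.0009,0.0003,0.08,0,0,0,0],[0.0009,0.0003,0.1067,0,0,0,0],[0.0009,0.0003,0.1187,0,0,0,0],[0.0009,0.0003,0.1187,0,0,0,0],[0.0009,0.0003,0.1187,0,0,0,1],[0.0009,0.0003,0.1187,0,0,0,1],[0.0009,0.0003,0.1187,0,0,0,1],[0.0009,0.0003,0.1187,0,0,0,1],[0.0009,0.0003,0.1187,0,0,0,1],[0.0009,0.0003,0.1187,0,0,0,1]]
  squeeze: 40

```text
time_s: 7.2
ee_pos: [0.4659, 0.3233, 0.032]
eef_rot: [3.141, 0.0, 2.124]
force: [-1.8, -0.0, 6.3]
grip_width: 0.0178
grip_force: 40.0
```

Scaled: -120 mm / 750 = -0.16, -110 mm / 750 = -0.1467.

Call:
arm_command:
  plan:
    - [[0,0,-0.02,0,0,0,1],[0,0,-0.0533,0,0,0,1],[0,0,-0.1067,0,0,0,1],[0,0,-0.1467,0,0,0,1],[0,0,-0.16,0,0,0,1],[0,0,-0.16,0,0,0,1],[0,0,-0.16,0,0,0,1]]

```text
time_s: 7.9
ee_pos: [0.4651, 0.3228, 0.15]
eef_rot: [-3.14, -0.0, 2.124]
force: [-0.2, 0.2, -1.3]
grip_width: 0.0182
grip_force: 40.0
```

```bash
python3 - <<'E'
from h import *
print(ctrl.get_obs()["ee_pos"],rel(.5523,.1507,.15,88.5))
for n,r in(("top",(160,230,300,350)),("scene",(340,150,480,300))):
    p,d=cams.camera(n);cv2.imwrite(f"pics/{n}2.png",p)
    hsv=cv2.cvtColor(p,cv2.COLOR_BGR2HSV)
    o=ctrl.get_obs()["ee_pos"];z=o[2]-.031+.026
    for s,c in blobs(hsv,(3,80,90),(22,255,255),r)[0]:print(n,s,c,ray(n,[c],z))
E
```

```text
[0.46510487 0.3228154  0.1500043 ] (array([-192.3,  -16.2,    0. ]), array([-0.002 ,  0.0006,  0.5792]))
top [243 271   8   6  23] [247.04347826 273.26086957] [[0.489607   0.28331515 0.1446832 ]]
scene [411 155   9   7  26] [414.65384615 157.26923077] [[0.35984343 0.25509017 0.14469784]]
scene [435 157  12   3  21] [440.80952381 158.33333333] [[0.33684441 0.29123716 0.14469784]]
scene [355 165   4   3   9] [356.66666667 166.11111111] [[0.43076417 0.18828156 0.14469784]]
scene [448 171   5  10  39] [450.12820513 174.92307692] [[0.36018533 0.3200022  0.14469784]]
scene [412 180  10   7  28] [415.64285714 182.14285714] [[0.40560452 0.28208592 0.14469784]]
scene [450 183   3   4  10] [451.  184.5] [[0.3773298  0.33016889 0.14469784]]
scene [386 216   9   4  19] [390.         217.52631579] [[0.4886616  0.28418711 0.14469784]]
```

Scaled: -191.5 mm / 750 = -0.2553, -186 mm / 750 = -0.248, 0.06 rad / 3.1416 = 0.0191.

Call:
arm_command:
  plan:
    - [[-0.0333,-0.0027,0,0,0,0.0191,1],[-0.08,-0.0067,0,0,0,0.0477,1],[-0.1333,-0.012,0,0,0,0.0859,1],[-0.1867,-0.016,0,0,0,0.1273,1],[-0.2267,-0.0187,0,0,0,0.1592,1],[-0.248,-0.0213,0,0,0,0.1783,1],[-0.2553,-0.0213,0.0133,0,0,0.1843,1],[-0.2553,-0.0213,0.0267,0,0,0.1843,1],[-0.2553,-0.0213,0.0333,0,0,0.1843,1],[-0.2553,-0.0213,0.0333,0,0,0.1843,1],[-0.2553,-0.0213,0.0333,0,0,0.1843,1]]

```text
time_s: 9.1
ee_pos: [0.5524, 0.1525, 0.1264]
eef_rot: [-3.141, 0.0, 1.546]
force: [0.7, -0.4, -1.2]
grip_width: 0.0174
grip_force: 40.0
```

```bash
python3 - <<'E'
from h import *
o=ctrl.get_obs();print(o["ee_pos"],o["eef_rot"],o["force"],rel(.5523,.1517,.1,88.5))
z=o["ee_pos"][2]-.032+.026
for n,r in(("top",(280,170,400,300)),("scene",(220,150,380,300))):
    p,d=cams.camera(n);cv2.imwrite(f"pics/{n}3.png",p)
    hsv=cv2.cvtColor(p,cv2.COLOR_BGR2HSV)
    for s,c in blobs(hsv,(3,80,90),(22,255,255),r)[0]:print(n,s,c,ray(n,[c],z))
a=cv2.imread("pics/top3.png")[170:300,270:410];b=cv2.imread("pics/scene3.png")[150:300,200:360]
cv2.imwrite("pics/m3.png",np.hstack([cv2.resize(a,(400,371)),cv2.resize(b,(396,371))]))
E
```

```text
[0.55239083 0.15251031 0.12636125] [-3.14141386e+00  8.83685695e-06  1.54643595e+00] [ 0.7441235  -0.43603123 -1.18911112] (array([-0.8, -0.1, 26.4]), array([-0.0002,  0.    ,  0.0018]))
top [392 236   6   3  11] [395.27272727 236.90909091] [[0.54181786 0.06786558 0.12036125]]
scene [281 151   8   5  22] [283.81818182 153.18181818] [[0.45718101 0.06095323 0.12036125]]
scene [260 159  15  15 101] [266.62376238 165.6039604 ] [[0.49601566 0.05438961 0.12036125]]
scene [306 162   9   9  32] [310.9375 165.125 ] [[0.45313271 0.11428957 0.12036125]]
scene [355 165   4   3   9] [356.66666667 166.11111111] [[0.41139234 0.17769018 0.12036125]]
scene [287 181   9   9  31] [291.5483871  184.03225806] [[0.50452816 0.11224342 0.12036125]]
scene [240 200  23  18 207] [250.24637681 208.29951691] [[0.58140961 0.08847098 0.12036125]]
scene [294 203   9   5  17] [297.76470588 204.88235294] [[0.53332446 0.14567561 0.12036125]]
scene [313 225   8   7  22] [316.77272727 227.90909091] [[0.55267619 0.19562704 0.12036125]]
```

View pics/m3.png

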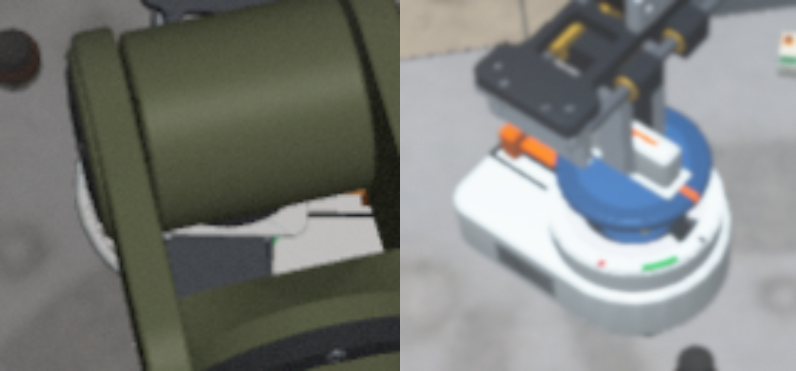

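The scene crop shows the lid held level over the bowl. Its back pointer, at crop (690,195), puts the lid centre within about 1 mm of the axis. Lowering it now.

Scaled: 23 mm / 750 = 0.0307, 20 mm / 750 = 0.0267.

Call:
arm_command:
  plan:
    - [[-0.0008,0,0.008,0,0,0,1],[-0.0008,0,0.016,0,0,0,1],[-0.0008,0,0.0213,0,0,0,1],[-0.0008,0,0.0267,0,0,0,1],[-0.0008,0,0.0307,0,0,0,1],[-0.0008,0,0.0307,0,0,0,1]]

```text
time_s: 9.8
ee_pos: [0.5524, 0.1511, 0.103]
eef_rot: [-3.141, 0.0, 1.545]
force: [-0.0, 0.4, -1.1]
grip_width: 0.0178
grip_force: 40.0
```

Scaled: 10 mm / 750 = 0.0133, 9 mm / 750 = 0.012.

Call:
arm_command:
  plan:
    - [[0,0,0.004,0,0,0,1],[0,0,0.008,0,0,0,1],[0,0,0.012,0,0,0,1],[0,0,0.0133,0,0,0,1],[0,0,0.0133,0,0,0,1]]

```text
time_s: 10.3
ee_pos: [0.5526, 0.1512, 0.0933]
eef_rot: [-3.141, 0.0, 1.545]
force: [0.1, -0.2, -1.0]
grip_width: 0.0177
grip_force: 40.0
```

Scaled: 2 mm / 750 = 0.0027, 1 mm / 750 = 0.0013.

Call:
arm_command:
  plan:
    - [[0,0,0.0013,0,0,0,1],[0,0,0.0027,0,0,0,1],[0,0,0.0027,0,0,0,1],[0,0,0.0027,0,0,0,1]]

```text
time_s: 10.7
ee_pos: [0.5527, 0.1512, 0.092]
eef_rot: [3.141, -0.0, 1.545]
force: [-3.3, -0.6, 5.2]
grip_width: 0.0178
grip_force: 40.0
```

Scaled: -0.3 mm / 750 = -0.0004, 0.4 rad / 3.1416 = 0.1273.

Call:
arm_command:
  plan:
    - [[0,0,-0.0004,0,0,0,1],[0,0,-0.0004,0,0,0.0127,1],[0,0,-0.0004,0,0,0.0286,1],[0,0,-0.0004,0,0,0.0446,1],[0,0,-0.0004,0,0,0.0605,1],[0,0,-0.0004,0,0,0.0764,1],[0,0,-0.0004,0,0,0.0923,1],[0,0,-0.0004,0,0,0.1082,1],[0,0,-0.0004,0,0,0.121,1],[0,0,-0.0004,0,0,0.1273,1],[0,0,-0.0004,0,0,0.1273,1]]
  squeeze: 55

```text
time_s: 11.8
ee_pos: [0.5528, 0.1513, 0.092]
eef_rot: [3.141, -0.0, 1.145]
force: [-0.9, 0.5, 4.1]
grip_width: 0.0175
grip_force: 55.0
```

```bash
python3 -c "
from h import *
o=ctrl.get_obs();print(o['moment'],o['force'],rel(.5526,.1512,.092,53.5))"
```

```text
[-0.00242596  0.09768309  0.15466808] [-0.87154777  0.4577486   4.10021044] (array([-0.1, -0.2,  0. ]), array([ 0.0005, -0.0004,  0.2113]))
```

Spring moment of 0.15 N m, so the lugs are engaged. Finish the twist.

Scaled: 0.21 rad / 3.1416 = 0.0668.

Call:
arm_command:
  plan:
    - [[0,0,0,0,0,0.0127,1],[0,0,0,0,0,0.0286,1],[0,0,0,0,0,0.0446,1],[0,0,0,0,0,0.0573,1],[0,0,0,0,0,0.0668,1],[0,0,0,0,0,0.0668,1],[0,0,0,0,0,0.0668,1]]

```text
time_s: 12.5
ee_pos: [0.5529, 0.1512, 0.092]
eef_rot: [3.141, -0.001, 0.936]
force: [0.5, -0.6, 6.1]
grip_width: 0.0178
grip_force: 55.0
```

```bash
python3 - <<'E'
from h import *
o=ctrl.get_obs();print(o['moment'],o['force'],o['ee_pos'],o['eef_rot'])
for n,r in(("top",(280,170,400,300)),("scene",(220,150,380,300))):
    p,d=cams.camera(n);cv2.imwrite(f"pics/{n}4.png",p)
    hsv=cv2.cvtColor(p,cv2.COLOR_BGR2HSV)
    for s,c in blobs(hsv,(3,80,90),(22,255,255),r)[0]:
        q=ray(n,[c],.086)[0];v=q[:2]-(.5517,.1507);print(n,s[4],c.round(1),q.round(4),np.hypot(*v).round(4),np.degrees(np.arctan2(v[1],v[0])).round(1))
a=cv2.imread("pics/top4.png")[170:300,270:410];b=cv2.imread("pics/scene4.png")[150:300,200:360]
cv2.imwrite("pics/m4.png",np.hstack([cv2.resize(a,(400,371)),cv2.resize(b,(396,371))]))
E
```

```text
[-0.03484144 -0.16028725  0.16572024] [ 0.51626917 -0.63240353  6.09612128] [0.55290333 0.15117286 0.09202898] [ 3.14101158e+00 -5.78744799e-04  9.35894110e-01]
top 14 [361.8 249.5] [0.5252 0.1141 0.086 ] 0.0452 -125.9
scene 87 [265.5 169.7] [0.4817 0.0376 0.086 ] 0.1331 -121.8
scene 4 [274.2 194. ] [0.5161 0.0831 0.086 ] 0.0764 -117.8
scene 131 [257.1 211.1] [0.5608 0.0819 0.086 ] 0.0695 -82.4
scene 33 [293.1 214.9] [0.5333 0.135  0.086 ] 0.0242 -139.5
scene 17 [302.7 248.6] [0.5777 0.1864 0.086 ] 0.0442 53.9
```

View pics/m4.png

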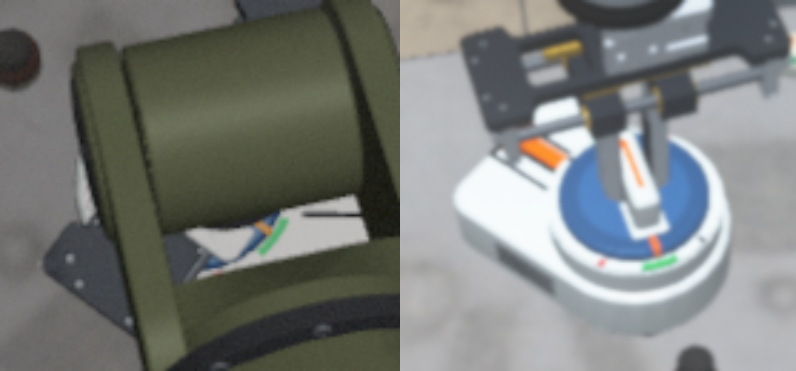

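Both pointers stand in the middle of the green arcs, at crop (655,245) in the scene view and (265,228) in the top view. That is about 35° of twist, the disc is seated, and the lock is still out. Handing in.

```bash
python3 -c "
from station import ctrl
print(ctrl.hand_in())"
```

```text
the job is handed in; nothing more can be done
None
```

The job is handed in: the lock is out at its end stop, the lid is seated and twisted about 35° into the green arcs, and the gripper is still holding it there; the hand-in gave no verdict.

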